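Start the load cell test controller

ROBOT

A 7-joint arm with a two-finger parallel gripper is mounted at the origin on a cart in front of the work surface, level with it; the furniture and walls round the work are solid. World frame = base frame: x ahead of the robot, y to its left, z up, the work surface at z = 0. Lengths are in m, angles in rad, forces in N, time in s.
With the tool pointing down it reaches from about 0.4 to 0.85 m from the base axis. Payload 10.4 kg.
Tool frame: the origin (TCP) lies midway between the tips of the shut fingers; the grasp point (between the pads) lies 19 mm behind it; z points along the fingers, y is the direction in which the jaws open and shut (so a half turn about z gives the same grasp; the last joint's range is limited). The gripper opens to 85 mm and grips with 20 to 120 N. Pads are 22 mm wide; open, the fingers measure 114 mm over their backs; the gripper's body (76 mm by 85 mm) begins 54 mm behind the grasp point. The pads swing forward as they close: fully open they stand 13 mm farther back than shut.
Start: joints at [-1.249, 0.332, -0.065, 1.46, 0.022, 1.35, -0.088], TCP at [0.211, 0.588, 0.231] pointing down, gripper open.
Joint ranges: [-2.6, 2.6], [-0.5, 2.12], [-1.47, 1.34], [0.16, 2.42], [-1.27, 4.41], [0.06, 2.06], [-2.6, 2.6]. Speed limits (rad/s): [2.22, 2.22, 2.79, 2.79, 3.14, 3.14, 3.14].

INTERFACE

Orientations are given as a unit quaternion [x, y, z, w].
In Python, from workcell import manip, camera, camera_info, workorder, nets gives the robot as it stands.
- The arm moves only by the tool apply_moves, never from a script. Its argument "commands" is a list of rows, each a list of 5 numbers: the shift along the tool's x, y, z in m, then the turn about the tool's z in degrees, then the gripper command: -1 is fully open, 1 is shut, values between are in proportion. A call has 1 to 5 rows; each row shifts and turns the pose as measured when the row begins, along the tool's axes as they then stand; what a row does not reach is not made up. A row lasts 1/12 s, in which the tool goes at most 41.7 mm and 7.16 degrees, less where a joint would pass 70% of its speed; a pose out of reach is approached as far as the arm can. A call is refused whole if a number of a shift passes 0.0417 or a number of a turn 7.16, either way. A call with a gripper value outside its range is refused whole. The fingers move at their own pace and stop on an object; "squeeze" is the grip in N (left out, the last holds). Time passes only in rows, so rows that do not move let the fingers close. It gives the time, the measured TCP pose, the force and the opening at its end, in the units of the state.
- manip.get_obs(): the state, without advancing time (a new reading comes with each control period).
- camera(name): name is "side" or "top" or "wrist"; returns (picture, depth): 420x560x3 uint8, red, green, blue; 420x560 float32, m along the optical axis (not along the pixel's ray), 0 where there is no reading.
- camera_info(name): a dict with "camera_matrix" (3x3 intrinsics, pixels), "k1" (the pictures are not rectified: a ray, as slopes to the right and down, at radius r is drawn at 1 + k1 r^2 times it, then the intrinsics apply), "xyz" and "rotation" of the camera in the world; the wrist camera has in their place "T_tool_cam" (4x4, takes a point from camera to tool coordinates, whose origin is the TCP and whose axes are the flange's). Camera axes: x right, y down, z forward; pixel columns grow to the right and rows downward; lengths in m; the calibration is good to about 2 mm. A picture is of the moment at which its call begins: read the wrist's pose just before it. camera_info takes no time and is no camera call.
- workorder.hand_in(): hands the job in, once; it reports no verdict.
Trained networks look in the newest picture that a camera, given by its name, has taken for a name from the list of things; names that differ only in an ending like _2 or _b are one class to them, and where a whole thing is asked for, a point or a joint stands for the part that bears it (a point fixed in the world has none). Each returns a list of dicts, best first, with "conf" (0 to 1); they miss things now and then, are a little off and sometimes report something else, mostly with a low value. They report only what shows in the picture. A call takes as long as a camera call.
- nets.look_for(camera, thing): "rect" ([left, top, width, height] in pixels, round what is visible of it).
- nets.place_of(camera, thing): "xy" ([column, row] in pixels: a listed point, or the origin of a listed thing).
The state is a dict: "clock": time; "joint_pos": joint angles; "joint_velocities": joint speeds; "tau": joint torques, N m; "position": TCP position; "ee_rot": TCP orientation; "ft_force": force on the tool from outside, world axes, zero at the start; "torque": the same for the moment, N m; "grip_width": opening from 0.0 (shut) to 1.0 (fully open).
Only numpy, scipy, OpenCV 4.12 (cv2) and the standard library are available. Lean on these libraries where they do the work, as an engineer would, in place of code of your own. Each camera call takes 0.05 s, during which the arm holds its last target. There are 200 camera calls.

TASK

Start the test controller on the desk with your fingertips: push the raised end of its rocker fully down, then push the round mushroom knob fully in, and last press the long bar key right down and let it spring back up. Keep to that order, do not press the small square key, and neither lift nor shift the loose things round it; nothing needs gripping.

Things in the scene. Friction and masses are not known exactly. Their poses are not given: they have to be found in the camera images.
- base_plate: Fixed aluminium plate, 215 x 160 mm, top 8 mm above the desk. On it four fixed grey housings, 66 x 66 mm, tops 46 mm above the desk, in a 2 x 2 block, centres 76 mm apart, square to the plate; which control is where varies. Origin: on the desk under the block's centre; +x to the rear deck (x = 75 to 135 mm), away from the robot; +y left, z up. Turned up to 0.5 rad about z.
- rocker_end (a point): Point on the face of the rocker's end to press (raised at the start, towards the plate's -x, nearer the robot), 20 mm from the pivot, on the middle line; moves with the rocker. When fully down that face is level, 52 mm above the desk: the point sinks about 8 mm.
- rocker (a joint): Black V-faced rocker paddle, 54 mm long along the plate's x, 36 mm wide, pivot in its middle; raised tip 63 mm above the desk. Angle in rad: 0 that end up (off), 0.40 fully down (on). Starts between 0 and 0.05. Stays where it is left (friction 0.05 N m: 2 to 5 N at the end).
- knob_top (a point): Centre of the flat top of the round black mushroom knob, 34 mm across, 70 mm above the desk when out; moves with the knob.
- knob (a joint): How far the mushroom knob is pushed in, m: 0 out, 0.010 fully in against its stop. Takes about 4 N and stays where it is left. Starts between 0 and 0.001.
- bar_top (a point): Centre of the flat top of the long black bar key, 24 mm along the plate's x and 54 mm along y, 58 mm above the desk when up; moves with the key.
- bar (a joint): How far the bar key is pressed, m: 0 up, 0.006 fully down. A spring (2 N at first, 6 N fully down) returns it.
- square_top (a point): Centre of the flat top of the small square black key, 26 x 26 mm, 58 mm above the desk: not to be pressed.
- square (a joint): How far the square key is pressed, m: 0 up, 0.006 fully down; sprung.
- load_cell: Bystander: a spare load cell, a 47 x 60 x 54 mm block with a stud on top, standing loose on the rear deck of the base plate. Origin: centre of its underside.
- weight_large: Bystander: a brass weight, 26 mm across and 30 mm tall, standing loose on the rear deck. Origin: centre of its underside.
- weight_small: Bystander: a brass weight, 21 mm across and 23 mm tall, standing loose on the rear deck. Origin: centre of its underside.
- screwdriver: Bystander: a screwdriver 176 mm long, 24 mm thick, lying loose on the desk. Origin: centre of its underside.
- phone: Bystander: a phone 144 x 72 x 8 mm lying loose on the desk to the right. Origin: centre of its underside.

How it is judged:
By the outcome, as a careful person would: the job done as asked, in the order asked, and still so for the second after the job is handed in, with the robot touching nothing.
It also fails if it takes over 40 s, if anything falls off the work surface, if the arm or the gripper's body presses on something with over 40 N, if the wrist force passes 120 N, or if a joint passes its speed limit or range.

## Working session

There is one attempt and no reset: what is moved stays moved. The work goes in short steps, Python scripts to look and compute and a tool call to move; the robot and the scene stay as the last step left them, time stands still between calls to the robot, and variables do not carry over. Pictures are saved under pics/ and viewed, about 8 in all and at most 12, crops included, and the job is handed in when it is done.

Besides the shell and the picture viewer there is one more tool, called after "Call:" as name(argument=value, ...), one argument or row to a line, values as JSON. apply_moves: Moves the arm, as the interface text tells. Its arguments: {"type":"object","properties":{"commands":{"type":"array","items":{"type":"array","items":{"type":"number"}}},"squeeze":{"type":"number"}},"required":["commands"]}

```bash
mkdir -p pics; cat > h.py <<'E'
import numpy as np, cv2
from workcell import manip, camera, camera_info, workorder, nets
from scipy.spatial.transform import Rotation as R
def campose(n):
    i=camera_info(n)
    if n=='wrist':
        o=manip.get_obs(); T=np.eye(4); T[:3,:3]=R.from_quat(o['ee_rot']).as_matrix(); T[:3,3]=o['position']
        return i,T@np.array(i['T_tool_cam'])
    T=np.eye(4); r=np.array(i['rotation']); T[:3,:3]=r if r.shape==(3,3) else R.from_quat(r).as_matrix(); T[:3,3]=i['xyz']
    return i,T
def ray(i,uv):
    K=np.array(i['camera_matrix']); p=np.linalg.solve(K,[uv[0],uv[1],1.])[:2]; q=p.copy()
    for _ in range(20): q=p/(1+i['k1']*(q@q))
    return np.array([q[0],q[1],1])
def at_z(i,T,uv,z):
    d=T[:3,:3]@ray(i,uv); o=T[:3,3]; return o+d*(z-o[2])/d[2]
def by_depth(i,T,uv,dep):
    return T[:3,:3]@(ray(i,uv)*dep)+T[:3,3]
E
cat > look.py <<'E'
from h import *
import sys
o=manip.get_obs(); print(o['clock'],np.round(o['position'],4),np.round(o['ee_rot'],4),o['grip_width'],np.round(o['ft_force'],2))
for n in sys.argv[2:]:
    i,T=campose(n); im,d=camera(n)
    cv2.imwrite(f'pics/{sys.argv[1]}_{n}.png',im[:,:,::-1])
    for t,z in [('rocker_end',.06),('knob_top',.07),('bar_top',.058),('square_top',.058),('base_plate',0)]:
        for r in nets.place_of(n,t)[:2]:
            u,v=r['xy']; dd=d[min(419,max(0,int(round(v)))),min(559,max(0,int(round(u))))]
            print(n,t,round(r['conf'],2),np.round(r['xy'],1),'atz',np.round(at_z(i,T,(u,v),z),4),'dep',np.round(by_depth(i,T,(u,v),dd),4))
E
python3 look.py a top side
```

```text
0.0 [0.2111 0.5879 0.2305] [ 1.715e-01  9.852e-01 -7.000e-04 -1.000e-04] 1.0025820345365486 [-0.26  0.16 -0.2 ]
top rocker_end 0.88 [257.3 210.8] atz [ 0.5123 -0.2133  0.06  ] dep [ 0.5116 -0.2134  0.0645]
top knob_top 0.76 [279.8 247.6] atz [ 0.4285 -0.2626  0.07  ] dep [ 0.4285 -0.2626  0.0695]
top bar_top 0.74 [247.8 237.1] atz [ 0.4534 -0.1918  0.058 ] dep [ 0.4532 -0.1919  0.0603]
top square_top 0.54 [290.4 216. ] atz [ 0.5001 -0.2879  0.058 ] dep [ 0.5001 -0.2879  0.0581]
top base_plate 0.75 [270.9 228.6] atz [ 0.4783 -0.2442  0.    ] dep [ 0.4774 -0.2441  0.0084]
side rocker_end 0.59 [261.7 204.1] atz [ 0.5092 -0.2219  0.06  ] dep [ 0.5093 -0.2216  0.0598]
side knob_top 0.65 [234.5 207. ] atz [ 0.4316 -0.2449  0.07  ] dep [ 0.4341 -0.2035  0.0484]
side bar_top 0.62 [290.8 223.4] atz [ 0.5668 -0.3383  0.058 ] dep [ 0.5789 -0.2869  0.0274]
side bar_top 0.42 [244.3 201.3] atz [ 0.4636 -0.1919  0.058 ] dep [ 0.4635 -0.1931  0.0586]
side square_top 0.64 [258.4 217.7] atz [ 0.4895 -0.2939  0.058 ] dep [ 0.4892 -0.2961  0.0593]
side square_top 0.63 [261.  201.6] atz [ 0.5102 -0.2023  0.058 ] dep [ 0.5088 -0.2119  0.0629]
side base_plate 0.93 [250.7 224.5] atz [ 0.4759 -0.2264  0.    ] dep [ 0.4673 -0.3059  0.0466]
```

```bash
python3 -c "
import cv2,numpy as np
a=cv2.imread('pics/a_top.png');b=cv2.imread('pics/a_side.png')
c=cv2.resize(a[170:290,200:340],None,fx=4,fy=4,interpolation=2); d=cv2.resize(b,(400,300))
cv2.imwrite('pics/c1.png',c);cv2.imwrite('pics/c2.png',cv2.resize(b[150:290,170:350],None,fx=4,fy=4,interpolation=2))"
```

```text
(no output)
```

View pics/c1.png

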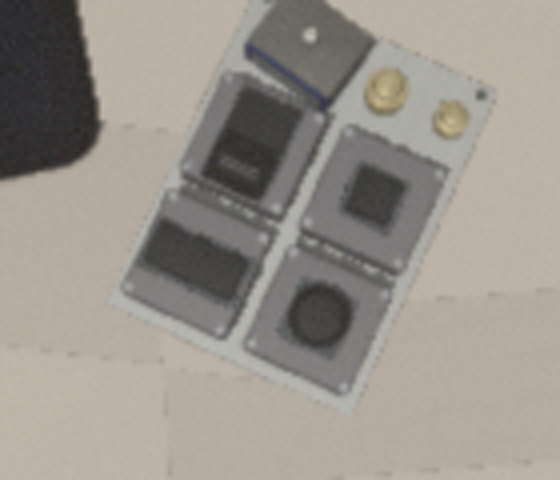

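View pics/a_side.png

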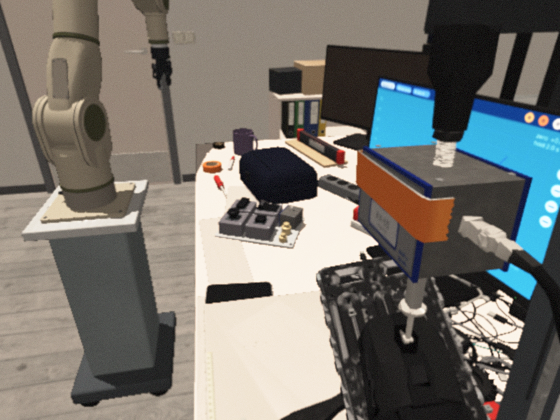

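The top crop shows the rocker upper left (end at about 235,165), square upper right (375,195), bar lower left (197,258) and knob lower right (320,315). The load cell and weights stand behind them, with a dark bag to the left. The side picture (control cluster near 260,215) shows that bag is tall and lies between the arm and the controller, so I'll check its height before crossing.

```bash
python3 - <<'E'
from h import *
i,T=campose('top'); im,d=camera('top')
P=[]
for v in range(0,420,4):
  for u in range(0,560,4):
    if d[v,u]>0: P.append(by_depth(i,T,(u,v),d[v,u]))
P=np.array(P); 
for x in np.arange(.2,.9,.1):
  print(round(x,1),[ (round(y,1),round(P[m][:,2].max(),2)) for y in np.arange(-.4,.7,.1) if (m:=(abs(P[:,0]-x)<.05)&(abs(P[:,1]-y)<.05)).any()])
o=manip.get_obs();r=R.from_quat(o['ee_rot'])
for t in [(.40,.30,.30),(.44,0,.30),(.44,-.22,.25)]: print(t,np.round(r.inv().apply(np.array(t)-o['position']),3))
E
```

```text
0.2 [(np.float64(-0.4), np.float64(-0.73)), (np.float64(-0.3), np.float64(-0.73)), (np.float64(-0.2), np.float64(-0.64)), (np.float64(-0.1), np.float64(0.0)), (np.float64(-0.0), np.float64(-0.0)), (np.float64(0.1), np.float64(-0.0)), (np.float64(0.2), np.float64(-0.02)), (np.float64(0.3), np.float64(-0.73)), (np.float64(0.4), np.float64(-0.73)), (np.float64(0.5), np.float64(-0.73)), (np.float64(0.6), np.float64(-0.73))]
0.3 [(np.float64(-0.4), np.float64(0.0)), (np.float64(-0.3), np.float64(0.0)), (np.float64(-0.2), np.float64(0.01)), (np.float64(-0.1), np.float64(0.0)), (np.float64(-0.0), np.float64(0.0)), (np.float64(0.1), np.float64(0.0)), (np.float64(0.2), np.float64(0.02)), (np.float64(0.3), np.float64(0.0)), (np.float64(0.4), np.float64(0.0)), (np.float64(0.5), np.float64(-0.73)), (np.float64(0.6), np.float64(-0.74))]
0.4 [(np.float64(-0.4), np.float64(0.01)), (np.float64(-0.3), np.float64(0.07)), (np.float64(-0.2), np.float64(0.06)), (np.float64(-0.1), np.float64(0.01)), (np.float64(-0.0), np.float64(0.02)), (np.float64(0.1), np.float64(0.02)), (np.float64(0.2), np.float64(0.0
[... 864 characters left out ...]
.float64(0.0)), (np.float64(-0.1), np.float64(0.11)), (np.float64(-0.0), np.float64(0.11)), (np.float64(0.1), np.float64(0.11)), (np.float64(0.2), np.float64(0.0)), (np.float64(0.3), np.float64(0.0)), (np.float64(0.4), np.float64(0.01))]
0.8 [(np.float64(-0.4), np.float64(0.31)), (np.float64(-0.3), np.float64(0.33)), (np.float64(-0.2), np.float64(0.34)), (np.float64(-0.1), np.float64(0.04)), (np.float64(-0.0), np.float64(0.04)), (np.float64(0.1), np.float64(0.01)), (np.float64(0.2), np.float64(0.06)), (np.float64(0.3), np.float64(0.07)), (np.float64(0.4), np.float64(0.06))]
(0.4, 0.3, 0.3) [-0.275 -0.207 -0.069]
(0.44, 0, 0.3) [-0.414 -0.476 -0.069]
(0.44, -0.22, 0.25) [-0.488 -0.683 -0.019]
```

Call:
apply_moves(
  commands=[
    [-0.028,-0.021,-0.008,0,1],
    [-0.028,-0.021,-0.008,0,1],
    [-0.028,-0.021,-0.008,0,1],
    [-0.028,-0.021,-0.008,0,1],
    [-0.028,-0.021,0,0,1],
  ],
)

```text
clock: 1.07
position: [0.3036, 0.4429, 0.2621]
ee_rot: [0.164, 0.986, -0.0, -0.002]
ft_force: [0.2, 0.6, 0.5]
grip_width: 0.302
```

Call:
apply_moves(
  commands=[
    [-0.028,-0.021,0,0,1],
    [-0.028,-0.021,0,0,1],
    [-0.028,-0.021,0,0,1],
    [-0.028,-0.021,0,0,1],
    [-0.028,-0.021,0,0,1],
  ],
)

```text
clock: 1.48
position: [0.4056, 0.2906, 0.2635]
ee_rot: [0.164, 0.986, 0.002, -0.001]
ft_force: [1.0, 1.1, 0.7]
grip_width: 0.001
```

Call:
apply_moves(
  commands=[
    [-0.016,-0.038,0,0,1],
    [-0.016,-0.038,0,0,1],
    [-0.016,-0.038,0,0,1],
    [-0.016,-0.038,0,0,1],
    [-0.016,-0.038,0,0,1],
  ],
)

```text
clock: 1.9
position: [0.4213, 0.0826, 0.2627]
ee_rot: [0.165, 0.986, 0.003, -0.0]
ft_force: [0.6, 0.8, 0.1]
grip_width: 0.005
```

Call:
apply_moves(
  commands=[
    [-0.016,-0.038,0,0,1],
    [-0.016,-0.038,0,0,1],
    [-0.016,-0.038,0,0,1],
    [-0.016,-0.038,0,0,1],
    [-0.016,-0.038,0,0,1],
  ],
)

```text
clock: 2.32
position: [0.4331, -0.1255, 0.2627]
ee_rot: [0.165, 0.986, 0.005, 0.002]
ft_force: [2.0, 1.2, 0.2]
grip_width: 0.003
```

Call:
apply_moves(
  commands=[
    [-0.016,-0.038,0,0,1],
    [-0.016,-0.038,0,0,1],
    [0,0,0,0,1],
  ],
)

```text
clock: 2.57
position: [0.4363, -0.2164, 0.2636]
ee_rot: [0.169, 0.986, 0.005, 0.004]
ft_force: [-0.3, -1.0, -0.5]
grip_width: 0.003
```

```bash
python3 look.py b wrist top
```

```text
2.5667 [ 0.4363 -0.2164  0.2636] [0.1687 0.9856 0.0046 0.0041] 0.0032391687127553918 [-0.33 -0.96 -0.53]
wrist rocker_end 0.86 [300.2 245.5] atz [ 0.5085 -0.2171  0.06  ] dep [ 0.5094 -0.2172  0.0577]
wrist rocker_end 0.4 [268.8 211.2] atz [ 0.4623 -0.2354  0.06  ] dep [ 0.4762 -0.2416  0.006 ]
wrist knob_top 0.64 [232.4 186.2] atz [ 0.4242 -0.2589  0.07  ] dep [ 0.4244 -0.2592  0.0687]
wrist bar_top 0.77 [307.4 196.3] atz [ 0.4612 -0.1933  0.058 ] dep [ 0.4616 -0.1933  0.0561]
wrist square_top 0.6 [228.2 253.2] atz [ 0.4919 -0.2919  0.058 ] dep [ 0.4922 -0.2921  0.057 ]
wrist base_plate 0.64 [267.8 209.8] atz [ 0.4757 -0.2428  0.    ] dep [ 0.4741 -0.2421  0.0063]
```

View pics/b_wrist.png

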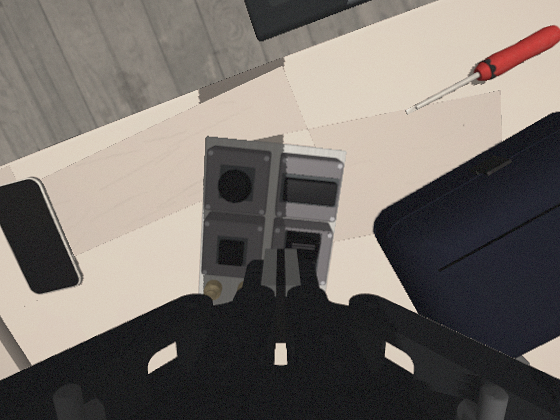

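The wrist picture shows knob (235,186), bar (309,192), square (231,250) and the rocker (303,243), partly hidden by the fingers. The cameras disagree on yaw (-19° against -27°), so I'll segment the controls.

```bash
cat > seg.py <<'E'
from h import *
import sys
def seg(n,names):
    i,T=campose(n); im,_=camera(n); g=cv2.cvtColor(im,cv2.COLOR_RGB2GRAY); s=4
    for t,z,W in names:
        r=nets.look_for(n,t)
        if not r: print(n,t,'none'); continue
        l,tp,w,h=np.array(r[0]['rect']); m=5
        l0,t0=max(int(l-m),0),max(int(tp-m),0); c=cv2.resize(g[t0:int(tp+h+m),l0:int(l+w+m)],None,fx=s,fy=s,interpolation=cv2.INTER_CUBIC)
        th,b=cv2.threshold(c,0,255,cv2.THRESH_BINARY_INV+cv2.THRESH_OTSU)
        k=max(cv2.findContours(b,cv2.RETR_EXTERNAL,cv2.CHAIN_APPROX_NONE)[0],key=cv2.contourArea)[:,0]
        P=np.array([at_z(i,T,((p[0]+.5)/s-.5+l0,(p[1]+.5)/s-.5+t0),z)[:2] for p in k],dtype=np.float32)
        (cx,cy),wh,a=cv2.minAreaRect(P); print(n,t,round(r[0]['conf'],2),np.round(r[0]['rect']),'c',round(cx,4),round(cy,4),'size',np.round(wh,4),'ang',round(a,1),th)
for n in sys.argv[1:]: seg(n,[('knob',.07,0),('bar',.058,0),('square',.058,0),('rocker',.055,0)])
E
python3 seg.py wrist top
```

```text
wrist knob none
wrist bar 0.97 [273. 182.  56.  28.] c 0.4584 -0.1937 size [0.0628 0.0393] ang 70.5 84.0
wrist square 0.73 [210. 240.  24.  28.] c 0.4914 -0.2894 size [0.0282 0.0301] ang 64.7 41.0
wrist rocker none
top knob 0.56 [375. 223.  32.  61.] c 0.411 -0.5053 size [0.0633 0.1316] ang 84.6 105.0
top bar none
top square 0.22 [114. 257.  27.  15.] c 0.3973 0.0643 size [0.0236 0.0584] ang 7.4 133.0
top rocker none
```

```bash
cat > seg2.py <<'E'
from h import *
import sys
i,T=campose('wrist'); im,_=camera('wrist'); s=4
x0,y0,x1,y1=map(int,sys.argv[1:5]); th=int(sys.argv[5])
g=cv2.cvtColor(im,cv2.COLOR_RGB2GRAY)[y0:y1,x0:x1]; c=cv2.resize(g,None,fx=s,fy=s,interpolation=cv2.INTER_CUBIC)
b=(c<th).astype(np.uint8); b=cv2.morphologyEx(b,cv2.MORPH_OPEN,np.ones((15,15)))
v=cv2.resize(im[y0:y1,x0:x1,::-1],None,fx=s,fy=s,interpolation=cv2.INTER_CUBIC)
for k in cv2.findContours(b,cv2.RETR_EXTERNAL,cv2.CHAIN_APPROX_NONE)[0]:
    if cv2.contourArea(k)<1500: continue
    cv2.drawContours(v,[k],-1,(0,0,255),1)
    for z in (.058,.07):
        P=np.array([at_z(i,T,((p[0]+.5)/s-.5+x0,(p[1]+.5)/s-.5+y0),z)[:2] for p in k[:,0]],dtype=np.float32)
        (cx,cy),wh,a=cv2.minAreaRect(P); print(np.round(k[:,0].mean(0)/s+[x0,y0]),z,'c',round(cx,4),round(cy,4),np.round(wh,4),round(a,1))
cv2.imwrite('pics/'+sys.argv[6]+'.png',v)
E
python3 seg2.py 195 130 350 310 40 s1
```

```text
[222. 254.] 0.058 c 0.4919 -0.2896 [0.0271 0.0292] 65.8
[222. 254.] 0.07 c 0.4878 -0.2861 [0.0262 0.0281] 65.8
[273. 286.] 0.058 c 0.5293 -0.2463 [0.172  0.0902] 70.7
[273. 286.] 0.07 c 0.524 -0.2443 [0.166  0.0871] 70.7
[279. 192.] 0.058 c 0.4473 -0.2109 [0.0099 0.0252] 71.0
[279. 192.] 0.07 c 0.4448 -0.2102 [0.0096 0.0244] 71.0
[226. 188.] 0.058 c 0.4263 -0.2599 [0.0338 0.0335] 70.9
[226. 188.] 0.07 c 0.4245 -0.2574 [0.0327 0.0323] 70.9
```

View pics/s1.png

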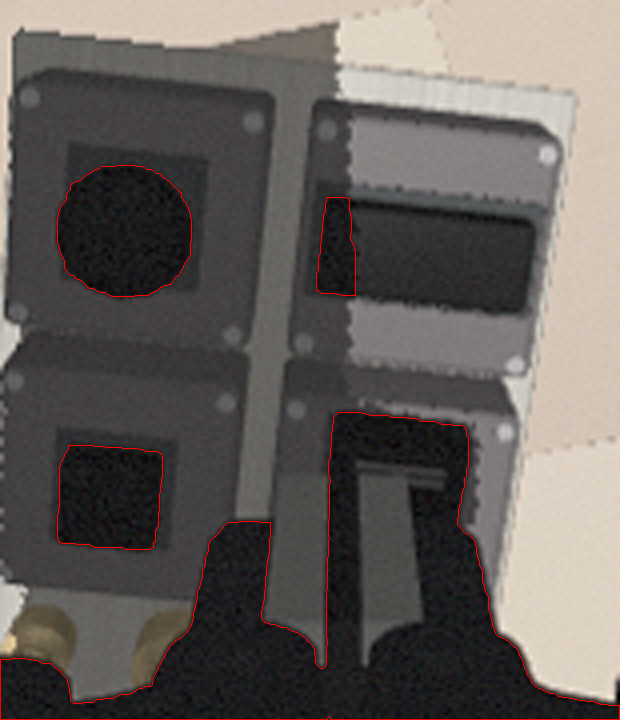

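The annotated crop gives me clear housing screws at known height z≈0.046. I'll fit the plate pose from them.

```bash
cat > fit.py <<'E'
from h import *
from scipy.optimize import least_squares
i,T=campose('wrist'); print(T[:3,3].round(4), manip.get_obs()['clock'])
A=[(-1,-1,-1,-1,30,97),(-1,-1,-1,1,253,122),(-1,-1,1,1,233,335),(-1,-1,1,-1,17,312),(1,-1,-1,-1,14,380),(1,-1,-1,1,226,403),
(-1,1,-1,-1,327,130),(-1,1,-1,1,547,154),(-1,1,1,1,515,365),(-1,1,1,-1,304,343),(1,1,-1,-1,296,410),(1,1,-1,1,506,433)]
W=np.array([at_z(i,T,((a[4]+.5)/4-.5+195,(a[5]+.5)/4-.5+130),.046)[:2] for a in A]); A=np.array(A)
def f(p):
    L=A[:,:2]*.038+A[:,2:4]*p[3]; c,s=np.cos(p[2]),np.sin(p[2])
    return (L@np.array([[c,s],[-s,c]])+p[:2]-W).ravel()
r=least_squares(f,[.47,-.24,-.4,.026]); p=r.x
print('xyyaw',p.round(4),np.degrees(p[2]),'rms',np.sqrt((r.fun**2).mean()))
Rz=np.array([[np.cos(p[2]),-np.sin(p[2])],[np.sin(p[2]),np.cos(p[2])]])
np.save('plate.npy',p)
o=manip.get_obs(); q=R.from_quat(o['ee_rot'])
print('tool x ang',np.degrees(np.arctan2(*q.as_matrix()[1::-1,0])))
for n,l in [('knob',(-.038,-.038)),('bar',(-.038,.038)),('square',(.038,-.038)),('rocker_end',(.018,.038))]: print(n,(Rz@l+p[:2]).round(4))
E
python3 fit.py
```

```text
[ 0.3753 -0.1888  0.4038] 3.7167
xyyaw [ 0.4763 -0.2408 -0.4437  0.0285] -25.422645024311752 rms 0.00013675803697152386
tool x ang 161.05807252192807
knob [ 0.4257 -0.2589]
bar [ 0.4583 -0.1902]
square [ 0.4943 -0.2915]
rocker_end [ 0.5089 -0.2143]
```

Call:
apply_moves(
  commands=[
    [0,0,0,6.5,1],
    [-0.022,0.011,0.03,0,1],
    [-0.022,0.011,0.03,0,1],
    [-0.022,0.011,0.03,0,1],
    [0,0,0.03,0,1],
  ],
)

```text
clock: 4.13
position: [0.5212, -0.2076, 0.1484]
ee_rot: [0.224, 0.974, 0.009, 0.012]
ft_force: [0.0, -0.3, -1.0]
grip_width: -0.002
```

Call:
apply_moves(
  commands=[
    [0,0,0.02,0,1],
    [0,0,0,0,1],
    [0,0,0,0,1],
  ],
)

```text
clock: 4.38
position: [0.5195, -0.2063, 0.1209]
ee_rot: [0.224, 0.975, 0.007, 0.007]
ft_force: [-0.2, -0.4, 0.5]
grip_width: -0.002
```

```bash
cat > to.py <<'E'
from h import *
import sys
p=np.load('plate.npy'); o=manip.get_obs(); q=R.from_quat(o['ee_rot'])
lx,ly,z=map(float,sys.argv[1:4]); c,s=np.cos(p[2]),np.sin(p[2])
t=np.array([p[0]+c*lx-s*ly,p[1]+s*lx+c*ly,z])
d=o['position']-np.array([p[0],p[1],0])
print(o['clock'],'plate pos',np.round([c*d[0]+s*d[1],-s*d[0]+c*d[1],d[2]],4),'tool shift',np.round(q.inv().apply(t-o['position']),4),'xang',np.degrees(np.arctan2(*q.as_matrix()[1::-1,0])).round(2)-180-np.degrees(p[2]).round(2),np.round(q.as_matrix()[:,2],3),np.round(o['ft_force'],2))
E
python3 to.py .018 .038 .08
```

```text
4.3833 plate pos [0.0241 0.0498 0.1209] tool shift [ 0.0065 -0.0125  0.0406] xang -0.44000000000001194 [ 0.017  0.011 -1.   ] [-0.24 -0.36  0.53]
```

Call:
apply_moves(
  commands=[
    [0.0065,-0.0125,0.015,0,1],
    [0,0,0.01,0,1],
    [0,0,0,0,1],
  ],
)

```text
clock: 4.63
position: [0.5104, -0.2146, 0.0987]
ee_rot: [0.223, 0.975, 0.008, 0.009]
ft_force: [-0.7, 0.8, 0.5]
grip_width: -0.0
```

```bash
python3 to.py .018 .038 .065; python3 look.py d wrist | grep -v base; python3 -c "
import cv2
a=cv2.imread('pics/d_wrist.png'); cv2.imwrite('pics/d1.png',a)"
```

```text
4.6333 plate pos [0.0195 0.0383 0.0987] tool shift [ 0.002  -0.0009  0.0337] xang -0.3999999999999915 [ 0.022  0.011 -1.   ] [-0.68  0.77  0.5 ]
4.6333 [ 0.5104 -0.2146  0.0987] [0.2233 0.9747 0.0079 0.0094] -0.00038283956863180825 [-0.68  0.77  0.5 ]
wrist rocker_end 0.9 [273.8 236.1] atz [ 0.5082 -0.2163  0.06  ] dep [ 0.5085 -0.2164  0.0592]
wrist knob_top 0.78 [116.5 133.2] atz [ 0.4261 -0.2586  0.07  ] dep [ 0.4257 -0.2598  0.067 ]
wrist bar_top 0.61 [276.4 130.3] atz [ 0.4585 -0.1905  0.058 ] dep [ 0.4586 -0.1905  0.0571]
wrist square_top 0.71 [141.3 270.3] atz [ 0.4945 -0.2925  0.058 ] dep [ 0.4946 -0.2928  0.0575]
```

View pics/d1.png

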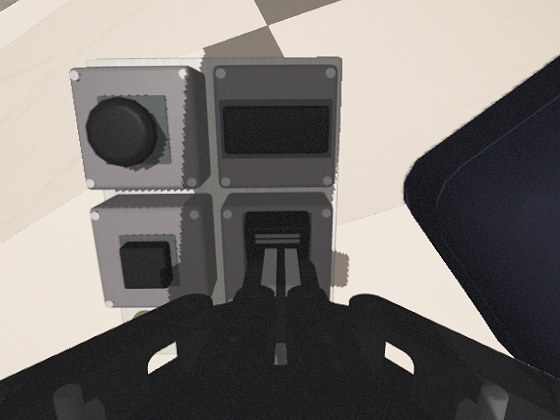

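Fit and networks agree within 2 mm, and the picture shows the fingers over the rocker's raised end (275,240). Next I press the rocker.

Call:
apply_moves(
  commands=[
    [0.003,0,0.015,0,1],
    [0,0,0.012,0,1],
    [0,0,0.005,0,1],
    [0,0,0.004,0,1],
    [0,0,0.004,0,1],
  ],
)

```text
clock: 5.35
position: [0.5116, -0.213, 0.0602]
ee_rot: [0.222, 0.975, 0.008, 0.012]
ft_force: [-2.1, 0.8, 3.2]
grip_width: 0.003
```

```bash
python3 to.py .018 .038 .052
```

```text
5.35 plate pos [0.0199 0.0403 0.0602] tool shift [ 0.002  -0.0025  0.0081] xang -0.29999999999999716 [ 0.027  0.01  -1.   ] [-2.09  0.82  3.24]
```

Call:
apply_moves(
  commands=[
    [0.001,-0.001,0.004,0,1],
    [0,0,0.004,0,1],
    [0,0,0.004,0,1],
    [0,0,0.004,0,1],
  ],
)

```text
clock: 5.68
position: [0.511, -0.2133, 0.0508]
ee_rot: [0.223, 0.975, 0.012, 0.011]
ft_force: [-35.2, 16.8, 83.5]
grip_width: 0.0
```

```bash
python3 to.py .018 .038 .052
```

```text
5.6833 plate pos [0.0195 0.0398 0.0508] tool shift [ 0.0015 -0.0018 -0.0013] xang -0.3500000000000085 [ 0.027  0.018 -0.999] [-35.23  16.82  83.53]
```

The rocker is hard on its stop (the wrist force peaked near 92 N, so I'll use smaller steps from here). Retracting.

Call:
apply_moves(
  commands=[
    [0,0,-0.01,0,1],
    [0,0,-0.02,0,1],
    [0,0,-0.02,0,1],
    [0,0,0,0,1],
  ],
)

```text
clock: 6.02
position: [0.5102, -0.2159, 0.1052]
ee_rot: [0.224, 0.974, 0.012, 0.012]
ft_force: [0.7, -0.5, 0.1]
grip_width: -0.002
```

```bash
python3 to.py -.038 -.038 .10; python3 look.py e wrist|grep rock; python3 - <<'E'
import cv2
cv2.imwrite('pics/e1.png',cv2.resize(cv2.imread('pics/e_wrist.png')[30:330,60:360],None,fx=2,fy=2,interpolation=2))
E
```

```text
6.0167 plate pos [0.0199 0.037  0.1052] tool shift [ 0.0573 -0.0756  0.0018] xang -0.480000000000004 [ 0.03   0.019 -0.999] [ 0.72 -0.52  0.07]
wrist rocker_end 0.73 [277.7 227.3] atz [ 0.5068 -0.214   0.06  ] dep [ 0.5098 -0.2152  0.0507]
```

View pics/e1.png

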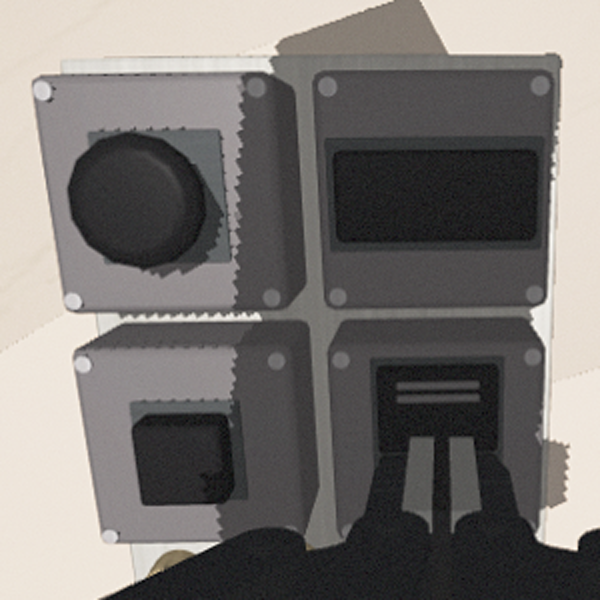

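The rocker's near end (crop 437,400) is now level at about 51 mm, fully down. Next is the knob.

Call:
apply_moves(
  commands=[
    [0.019,-0.025,0,0,1],
    [0.019,-0.025,0,0,1],
    [0.019,-0.025,0,0,1],
    [0,0,0,0,1],
    [0,0,0,0,1],
  ],
)

```text
clock: 6.73
position: [0.4202, -0.257, 0.0942]
ee_rot: [0.222, 0.975, 0.012, 0.007]
ft_force: [0.9, 0.8, 0.4]
grip_width: 0.003
```

```bash
python3 to.py -.038 -.038 .078
```

```text
6.7333 plate pos [-0.0438 -0.0386  0.0942] tool shift [-0.0056  0.0002  0.0163] xang -0.23000000000000398 [ 0.018  0.02  -1.   ] [0.88 0.84 0.45]
```

Call:
apply_moves(
  commands=[
    [-0.0055,0,0.008,0,1],
    [0,0,0.007,0,1],
    [0,0,0,0,1],
  ],
)

```text
clock: 6.98
position: [0.4256, -0.2587, 0.0778]
ee_rot: [0.222, 0.975, 0.012, 0.006]
ft_force: [-0.8, 0.5, -0.8]
grip_width: -0.001
```

```bash
python3 to.py -.038 -.038 .06; python3 look.py f wrist|grep -E "knob|rock"
```

```text
6.9833 plate pos [-0.0382 -0.0379  0.0778] tool shift [-0.0001 -0.0005  0.0178] xang -0.269999999999996 [ 0.017  0.02  -1.   ] [-0.8   0.48 -0.78]
wrist knob_top 0.9 [278.9 259. ] atz [ 0.4242 -0.2581  0.07  ] dep [ 0.4155 -0.2545  0.0919]
```

Call:
apply_moves(
  commands=[
    [0,0,0.005,0,1],
    [0,0,0.004,0,1],
    [0,0,0.003,0,1],
    [0,0,0.003,0,1],
  ],
)

```text
clock: 7.62
position: [0.4274, -0.2591, 0.0644]
ee_rot: [0.222, 0.975, 0.012, 0.008]
ft_force: [-2.1, 0.4, 4.0]
grip_width: -0.0
```

Call:
apply_moves(
  commands=[
    [0,0,0.002,0,1],
    [0,0,0.002,0,1],
  ],
)

```text
clock: 7.78
position: [0.4274, -0.2591, 0.06]
ee_rot: [0.222, 0.975, 0.012, 0.008]
ft_force: [-3.9, 1.1, 24.8]
grip_width: 0.0
```

Call:
apply_moves(
  commands=[
    [0,0,0.001,0,1],
  ],
)

```text
clock: 7.87
position: [0.4276, -0.2592, 0.0598]
ee_rot: [0.222, 0.975, 0.013, 0.008]
ft_force: [-11.9, 7.0, 37.3]
grip_width: 0.002
```

The knob is on its stop at 37 N and z = 0.060. Retract upward and go to the bar.

Call:
apply_moves(
  commands=[
    [0,0,-0.01,0,1],
    [0,0,-0.015,0,1],
    [0,0,-0.01,0,1],
    [0,0,0,0,1],
  ],
)

```text
clock: 8.2
position: [0.4264, -0.26, 0.0956]
ee_rot: [0.223, 0.975, 0.013, 0.008]
ft_force: [0.0, -0.5, -0.0]
grip_width: -0.002
```

```bash
python3 to.py -.038 .038 .085
```

```text
8.2 plate pos [-0.0369 -0.0388  0.0956] tool shift [0.0016 0.0764 0.0127] xang -0.30999999999998806 [ 0.02   0.021 -1.   ] [ 0.04 -0.46 -0.  ]
```

Call:
apply_moves(
  commands=[
    [0.001,0.025,0,0,1],
    [0,0.025,0,0,1],
    [0,0.024,0,0,1],
    [0,0,0,0,1],
    [0,0,0,0,1],
  ],
)

```text
clock: 8.62
position: [0.4586, -0.1905, 0.0966]
ee_rot: [0.223, 0.975, 0.013, 0.009]
ft_force: [-0.6, 0.1, -0.7]
grip_width: -0.005
```

```bash
python3 to.py -.038 .038 .064; python3 look.py g wrist|grep -E "knob|bar"; python3 - <<'E'
import cv2
cv2.imwrite('pics/g1.png',cv2.imread('pics/g_wrist.png'))
E
```

```text
8.6167 plate pos [-0.0376  0.0379  0.0966] tool shift [ 0.0008 -0.0008  0.0326] xang -0.4100000000000108 [ 0.022  0.021 -1.   ] [-0.55  0.1  -0.66]
wrist knob_top 0.78 [136.9 240.6] atz [ 0.4241 -0.2528  0.07  ] dep [ 0.426  -0.259   0.0583]
wrist bar_top 0.88 [275.3 237. ] atz [ 0.4573 -0.1913  0.058 ] dep [ 0.4578 -0.1915  0.0565]
```

View pics/g1.png

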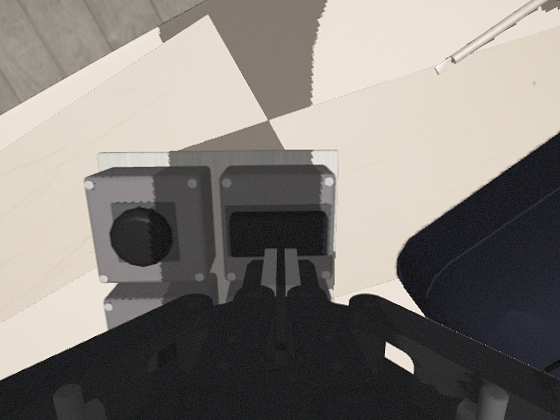

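The picture shows the fingers over the bar (278,235). The knob (142,237) has stayed in: depth gives about 58–60 mm. Pressing the bar.

Call:
apply_moves(
  commands=[
    [0.001,-0.001,0.015,0,1],
    [0,0,0.012,0,1],
    [0,0,0.004,0,1],
    [0,0,0.004,0,1],
  ],
)

```text
clock: 9.25
position: [0.4576, -0.1941, 0.0612]
ee_rot: [0.227, 0.974, 0.013, 0.01]
ft_force: [0.7, -1.1, 0.3]
grip_width: -0.001
```

Call:
apply_moves(
  commands=[
    [0,0,0.002,0,1],
  ],
)

```text
clock: 9.33
position: [0.4573, -0.1942, 0.0586]
ee_rot: [0.227, 0.974, 0.013, 0.009]
ft_force: [1.0, -0.2, 0.2]
grip_width: 0.001
```

Call:
apply_moves(
  commands=[
    [0,0,0.003,0,1],
    [0,0,0.002,0,1],
  ],
)

```text
clock: 9.5
position: [0.4574, -0.1943, 0.0535]
ee_rot: [0.227, 0.974, 0.013, 0.009]
ft_force: [-3.1, 0.7, 5.2]
grip_width: -0.001
```

Call:
apply_moves(
  commands=[
    [0,0,0.002,0,1],
  ],
)

```text
clock: 9.58
position: [0.4574, -0.1943, 0.0518]
ee_rot: [0.227, 0.974, 0.013, 0.009]
ft_force: [-9.6, 2.3, 30.5]
grip_width: 0.002
```

The bar is bottomed at 30 N and z = 0.052. Retracting well clear.

Call:
apply_moves(
  commands=[
    [0,0,0.0005,0,1],
    [0,0,-0.01,0,1],
    [0,0,-0.03,0,1],
    [0,0,-0.04,0,1],
    [0,0,-0.04,0,1],
  ],
)

```text
clock: 10.0
position: [0.451, -0.1963, 0.1701]
ee_rot: [0.228, 0.974, 0.011, 0.003]
ft_force: [0.4, 0.2, 0.8]
grip_width: 0.001
```

Call:
apply_moves(
  commands=[
    [0,0,-0.04,0,1],
    [-0.03,0,-0.02,0,1],
    [-0.03,0,0,0,1],
    [0,0,0,0,1],
    [0,0,0,0,1],
  ],
)

```text
clock: 10.42
position: [0.5093, -0.2269, 0.2481]
ee_rot: [0.227, 0.974, 0.016, 0.015]
ft_force: [-0.6, 0.7, 0.0]
grip_width: -0.003
```

```bash
python3 look.py k wrist; python3 - <<'E'
from h import *
p=np.load('plate.npy'); c,s=np.cos(p[2]),np.sin(p[2]); i,T=campose('wrist'); im,d=camera('wrist')
K=np.array(i['camera_matrix']); v,u=np.where(d>0)
P=np.array([by_depth(i,T,(a,b),d[b,a]) for a,b in zip(u,v) if 100<a<420 and b<300])-[p[0],p[1],0]
L=np.c_[c*P[:,0]+s*P[:,1],-s*P[:,0]+c*P[:,1],P[:,2]]
for n,x,y in [('knob',-.038,-.038),('bar',-.038,.038),('square',.038,-.038),('rocker_end',.018,.038),('rocker_far',.06,.038)]:
    m=np.hypot(L[:,0]-x,L[:,1]-y)<.006; print(n,m.sum(),np.median(L[m,2]).round(4) if m.any() else None)
E
python3 to.py 0 0 .2
```

```text
10.4167 [ 0.5093 -0.2269  0.2481] [0.2271 0.9736 0.0161 0.0154] -0.002564811234286972 [-0.64  0.73  0.03]
wrist rocker_end 0.94 [281.5 173.5] atz [ 0.5063 -0.2158  0.06  ] dep [ 0.508  -0.2162  0.0506]
wrist knob_top 0.86 [198.  111.6] atz [ 0.423  -0.2563  0.07  ] dep [ 0.422  -0.2586  0.0565]
wrist knob_top 0.55 [  1.2 210.5] atz [ 0.4181 -0.4644  0.07  ] dep [ 0.4125 -0.5175  0.0058]
wrist bar_top 0.55 [283.7 114.6] atz [ 0.4588 -0.1902  0.058 ] dep [ 0.4588 -0.1901  0.0563]
wrist square_top 0.61 [205.3 194.3] atz [ 0.4919 -0.2904  0.058 ] dep [ 0.4922 -0.2908  0.0563]
wrist base_plate 0.66 [249.2 149.5] atz [ 0.4776 -0.2384  0.    ] dep [ 0.477  -0.2377  0.0073]
knob 142 0.0586
bar 141 0.0568
square 117 0.0566
rocker_end 546 0.262
rocker_far 103 0.0592
10.7667 plate pos [0.0221 0.0274 0.2471] tool shift [ 0.0227 -0.0296  0.0455] xang -0.7900000000000063 [ 0.036  0.027 -0.999] [ 0.62  0.95 -0.17]
```

View pics/k_wrist.png

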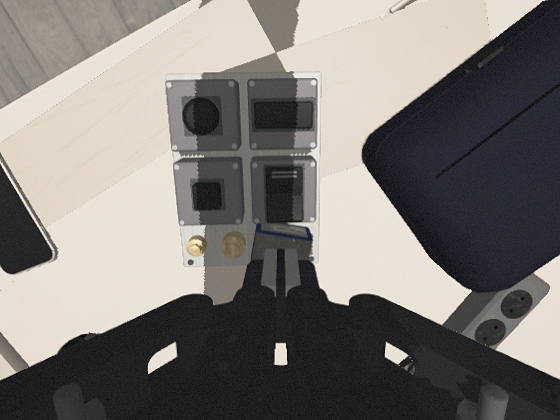

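The wrist depths read about 1.4 mm low throughout. The final view shows the rocker end at about 52 mm (down), the knob at about 60 mm (in), and the bar and square at about 58 mm (up). The weights (197,245; 233,243) and load cell (283,235) are still on the rear deck.

```bash
python3 -c "
from workcell import workorder; print(workorder.hand_in())"
```

```text
the job is handed in; nothing more can be done
None
```

The controller was started in the order asked, and the job was handed in at about 10.8 s on the robot's clock, with the arm clear of everything.

| Step | What I did | Last check |
|---|---|---|
| 1. Rocker | Pushed the raised end down to its stop | End face at about 52 mm: fully down |
| 2. Knob | Pushed in to its stop (37 N) | Top at about 60 mm: fully in |
| 3. Bar | Pressed to the bottom at z = 0.052 (30 N), then let go | Top at about 58 mm: sprung back up |
| Square key | Not touched | Top at about 58 mm: up |

- **Depth readings:** the wrist camera's raw depths came out about 1.4 mm low on every control. I corrected the heights above for that.
- **Loose things:** the weights and load cell still stood on the rear deck in the last picture. I judged this by eye and did not measure their positions. I also never checked the screwdriver and phone for movement, though the arm did not go near them.
- **Rocker force:** I pressed the rocker harder than needed. The wrist force reached about 92 N at its last reading, below the 120 N limit, so I used smaller steps for the knob and bar.
- **Plate angle:** my first two camera estimates disagreed, at -19° and -27°. A fit to the housing screws gave -25.4° with 0.14 mm residual, and later close-up views agreed with it within about 2 mm.

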